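# Empty the tilting polishing barrel and lock it upright again

### The job

Empty the horn blanks from the tilting polishing barrel into the celadon dish: pull up the index plunger and twist it so that it stays out by itself, then swing the lever right over until all five blanks have slid into the dish. Bring the barrel back upright and twist the plunger back so that its pin drops fully home and locks the barrel. Leave the dish and the other things on the bench where they are.

Things in the scene. Friction and masses are not known exactly. Their poses are not given: they have to be found in the camera images.
- stand: Iron stand of the tilting polishing barrel, bolted down: two cheek plates (inner faces 136 mm apart, 12 mm thick, about 200 mm high) on feet, a low bar joining them at the robot side. Origin on the bench straight below the middle of the tilt axis; z up, y along the tilt axis to the cheek that carries the plunger, x the way the barrel pours (roughly away from the robot). Its attitude gives the yaw of it all.
- stand_pivot (a point): Middle of the tilt axis, midway between the cheeks, 168 mm above the bench; axes as the stand's. Never moves.
- barrel (a joint): Tilt about the stand's y axis, rad: 0 = upright, mouth up, against its stop (at -0.008); 2.40 = tipped right over to the other stop, mouth down over the dish. Nearly balanced and stiff: unlocked, it stays at any tilt where it is left; 0.1 to 0.3 N m turns it (2 to 3 N on the lever grip along its path, up to 10 N if pushed level near the ends). The blanks slide out past about 1.9, all of them by 2.15.
- barrel_mouth (a point): Centre of the mouth of the open hooped wooden barrel, 92 mm from the tilt axis; its z points out of the mouth. Mouth 120 mm across outside, 108 mm inside; inner floor 119 mm below the mouth; a grey motor hangs under the floor. Moves with the barrel.
- lever_grip (a point): Middle of the tilt lever's dark wooden cross grip: a round bar 18 mm thick, 77 mm long, parallel to the tilt axis, outside the -y cheek, its outer end free, its inner end on a flat steel arm. 90 mm from the tilt axis, 136.5 mm to the -y side of stand_pivot, at the angle (tilt - 1.15) from vertical: forward 90 mm * sin, up 90 mm * cos. Nothing is below it down to 35 mm over the bench. Moves with it.
- index_notch (a point): Mouth of the upright notch in the rim of the steel index disc (110 mm across, on the barrel's shaft outside the +y cheek), under the plunger pin when the barrel is upright. Notches 11 mm wide, 9 mm deep, for a round-nosed 9 mm pin; a second one comes under the pin at tilt 0.61 (running position, not wanted here). Turns with the barrel.
- plunger_pull (a joint): How far the spring plunger is pulled up, m: 0 = home, pin 7 mm deep in a notch, barrel locked; 0.007 = pin riding on the plain rim of the disc; 0.0095 = parked, its cross pin resting on top of the collar, pin clear of the disc; 0.014 = upper stop. Spring 8 N at home, 11 N at the upper stop.
- plunger_twist (a joint): Turn of the plunger's T-grip about its vertical axis, rad, positive anticlockwise seen from above: about 0 = cross pin in line with the collar's slot, so the plunger can drop home; it turns on to 1.40 (stop; -0.12 at the other end), only while pulled up 10 mm or more. From about 0.5 on, let go, it stays parked out; turned back below about 0.2 it springs down by itself and its round nose draws the barrel true if within 0.06 rad of upright.
- plunger_grip (a point): Centre of the plunger's dark T-grip: a bar 44 mm long, 12 mm thick, 24 mm high, 314 mm above the bench when home, over the +y side of the stand (94 mm to the +y side of stand_pivot). The point's z is up (the plunger's axis), y along the 44 mm length, x through the 12 mm thickness; at twist 0 the length is parallel to the stand's y. Below the bar: 14 mm of thin stem, then the collar.
- plunger_collar (a point): Centre of the top of the plunger's fixed steel collar, 26 mm across, 288 mm above the bench, with a 9 mm wide slot along the stand's x for the cross pin.
- dish: Rectangular celadon-glazed dish, 220 x 120 x 38 mm, walls and floor 5 mm, standing loose on the bench between the feet under the pouring side; origin under its centre, long side along its x. About 0.8 kg.
- blank1: Dark horn inlay blank, 26 x 18 x 16 mm, about 10 g, one of five loose in the barrel; origin at the centre of its 26 x 18 underside.
- blank2: Dark horn inlay blank, 26 x 18 x 16 mm, about 10 g, one of five loose in the barrel; origin at the centre of its 26 x 18 underside.
- blank3: Dark horn inlay blank, 26 x 18 x 16 mm, about 10 g, one of five loose in the barrel; origin at the centre of its 26 x 18 underside.
- blank4: Dark horn inlay blank, 26 x 18 x 16 mm, about 10 g, one of five loose in the barrel; origin at the centre of its 26 x 18 underside.
- blank5: Dark horn inlay blank, 26 x 18 x 16 mm, about 10 g, one of five loose in the barrel; origin at the centre of its 26 x 18 underside.
- spacer_block: Sandalwood spacer block, 90 x 45 x 30 mm; bystander, to be left alone.
- tuning_pipe: Dark bronze tuning pipe lying on the bench, 190 mm long, 20 mm thick with two 26 mm square collars; bystander, to be left alone.
- depth_gauge: Brass depth gauge lying flat, cross bar 80 mm, rod 150 mm, 24 mm high; bystander, to be left alone.
- mallet: Wooden mallet, 240 mm long, lying; bystander, to be left alone.
- dust_brush: Bench brush, 200 mm long, lying; bystander, to be left alone.
- try_square: Small try square, blade 115 mm, 16 mm high; bystander, to be left alone.

How it is judged (in metres and radians):
On the way, in this order (a step that is already met when the one before it is completed fails the run):
1. the plunger is parked: pulled out, twisted, and staying out with nothing holding it, the barrel still upright (value of joint plunger_pull above 0.0085 m and value of joint plunger_twist above 0.35 rad and contact force between the fingers and plunger_twist below 0.2 N and value of joint barrel below 0.15 rad), for 0.2 s.
2. the barrel is tipped past level (value of joint barrel above 1.65 rad), for 0.05 s.
3. all five blanks lie in the dish (x of blank1 in the frame of dish between -0.11 and 0.11 m and y of blank1 in the frame of dish between -0.06 and 0.06 m and z of blank1 in the frame of dish between 0 and 0.06 m and linear speed of each of blank1, blank2, blank3, blank4, blank5 below 0.02 m/s and x of blank2 in the frame of dish between -0.11 and 0.11 m and y of blank2 in the frame of dish between -0.06 and 0.06 m and z of blank2 in the frame of dish between 0 and 0.06 m and x of blank3 in the frame of dish between -0.11 and 0.11 m and y of blank3 in the frame of dish between -0.06 and 0.06 m and z of blank3 in the frame of dish between 0 and 0.06 m and x of blank4 in the frame of dish between -0.11 and 0.11 m and y of blank4 in the frame of dish between -0.06 and 0.06 m and z of blank4 in the frame of dish between 0 and 0.06 m and x of blank5 in the frame of dish between -0.11 and 0.11 m and y of blank5 in the frame of dish between -0.06 and 0.06 m and z of blank5 in the frame of dish between 0 and 0.06 m), for 0.2 s.
At the end, for the whole second after the job is handed in: Barrel upright (within 2 degrees), plunger fully home (within 2 mm) with its T-grip turned back in line (within 0.25 rad), all five blanks lying still inside the dish (all of step 3 and value of joint plunger_pull below 0.002 m and value of joint plunger_twist below 0.25 rad and value of joint barrel between -0.035 and 0.035 rad and velocity of joint barrel between -0.05 and 0.05 rad/s); the robot touches nothing.
It fails at once if the dish is shifted by more than 25 mm (distance of dish from where it was at the start of the episode above 0.025 m).
It fails at once if a bystander is shifted by more than 20 mm (distance of any of spacer_block, tuning_pipe, depth_gauge, mallet, dust_brush, try_square from where it was at the start of the episode above 0.02 m).
It also fails if it takes over 58 s, if anything falls off the work surface, if the arm or the gripper's body presses on something with over 40 N, if the wrist force passes 120 N, or if a joint passes its speed limit or range.

### The arm

A 6-joint arm with a two-finger parallel gripper is mounted at the origin on the work surface. World frame = base frame: x ahead of the robot, y to its left, z up, the work surface at z = 0. Lengths are in mm, angles in rad, forces in N, time in s.
With the tool pointing down it reaches from about 375 to 825 mm from the base axis. Payload 5.5 kg.
Tool frame: the origin (TCP) lies on the front face of the gripper's body, between the roots of the fingers; the fingertips stand 73 mm ahead of it and the grasp point (between the pads) lies 54 mm ahead of it; z points along the fingers, y is the direction in which the jaws open and shut (so a half turn about z gives the same grasp; the last joint's range is limited). The gripper opens to 85 mm and grips with 20 to 120 N. Pads are 22 mm wide; open, the fingers measure 114 mm over their backs; the gripper's body (76 mm by 85 mm) begins 54 mm behind the grasp point. The pads swing forward as they close: fully open they stand 13 mm farther back than shut.
Start: joints at [1.204, 0.314, -0.047, 1.21, 0, 1.571], TCP at [215.175, 560.085, 303.899] pointing down, gripper open.
Joint ranges: [-2.67, 2.67], [-0.69, 1.73], [-1.03, 1.25], [-2.08, 2.16], [-1.42, 1.45], [-3.14, 3.14]. Speed limits (rad/s): [2.39, 2.39, 3.01, 3.14, 3.14, 3.14].

### API

Orientations are given as [roll, pitch, yaw] about the fixed x, y, z axes, in that order (R = Rz(yaw) Ry(pitch) Rx(roll)).
In Python, from rig import env gives the robot as it stands.
- The arm moves only by the tool carry_out, never from a script. Its argument "plan" is a list of rows, each an object with "hand": the gripper command: -1 is fully open, 1 is shut, values between are in proportion; "offset": the shift along the tool's x, y, z in mm, a list of three; "spin": the turn about the tool's z in degrees. In form: [{"hand": hand, "offset": [tx, ty, tz], "spin": spin}, ...]. A call has 1 to 5 rows; each row is the pose to reach, as a shift and turn from the pose measured when the call began, along the tool's axes at that moment; what a row does not reach only later rows make up. A row lasts 1/10 s, in which the tool goes at most 50 mm and 8.59 degrees, less where a joint would pass 70% of its speed; a pose out of reach is approached as far as the arm can. A call with a gripper value outside its range is refused whole. The fingers move at their own pace and stop on an object; the grip force is fixed at half the most. Time passes only in rows, so rows that repeat a pose let the fingers close. It gives the time, the measured TCP pose, the force and the opening at its end, in the units of the state.
- env.get_obs(): the state, without advancing time (a new reading comes with each control period).
- env.read_camera(name): name is "scene" or "top" or "wrist"; returns (picture, depth): 420x560x3 uint8, blue, green, red; 420x560 float32, mm along the optical axis (not along the pixel's ray), 0 where there is no reading.
- env.camera_model(name): a dict with "fx", "fy", "cx", "cy" (pixels), "k1" (the pictures are not rectified: a ray, as slopes to the right and down, at radius r is drawn at 1 + k1 r^2 times it, then the intrinsics apply), "R" (3x3) and "t" (3): a world point X has camera coordinates R X + t. Camera axes: x right, y down, z forward; pixel columns grow to the right and rows downward; lengths in mm; the calibration is good to about 2 mm. A picture is of the moment at which its call begins: read the wrist's pose just before it. camera_model takes no time and is no camera call; for the wrist camera it gives the pose at the moment of the call.
- env.close_job(): hands the job in, once; it reports no verdict.
The state is a dict: "time_s": time; "q": joint angles; "qd": joint speeds; "joint_efforts": joint torques, N m; "tcp_pos": TCP position; "tcp_rot": TCP orientation; "wrist_force": force on the tool from outside, world axes, zero at the start; "wrist_torque": the same for the moment, N m; "opening": opening from 0.0 (shut) to 1.0 (fully open).
Only numpy, scipy, OpenCV 4.12 (cv2) and the standard library are available. Lean on these libraries where they do the work, as an engineer would, in place of code of your own. Each camera call takes 0.05 s, during which the arm holds its last target. There are 200 camera calls.

## Working session

There is one attempt and no reset: what is moved stays moved. The work goes in short steps, Python scripts to look and compute and a tool call to move; the robot and the scene stay as the last step left them, time stands still between calls to the robot, and variables do not carry over. Pictures are saved under pics/ and viewed, on a budget of 10 in all, crops included, one or two more only if the job needs it, and the job is handed in when it is done.

Besides the shell and the picture viewer there is one more tool, called after "Call:" in YAML: its name, and indented under it one key for each argument. carry_out: Moves the arm, as the interface text tells. Its arguments: {"type":"object","properties":{"plan":{"type":"array","items":{"type":"object","properties":{"hand":{"type":"number"},"offset":{"type":"array","items":{"type":"number"}},"spin":{"type":"number"}}}}},"required":["plan"]}

```bash
ls; mkdir -p pics
cat > h.py <<'E'
import numpy as np, cv2
from rig import env
from scipy.spatial.transform import Rotation as Ro
def pts(name):
    im,d=env.read_camera(name); m=env.camera_model(name)
    return im,d,m
def und(m,u,v):
    x=(np.asarray(u,float)-m['cx'])/m['fx'];y=(np.asarray(v,float)-m['cy'])/m['fy']
    a,b=x.copy(),y.copy()
    for _ in range(10):
        s=1+m['k1']*(a*a+b*b);a=x/s;b=y/s
    return a,b
def world(m,u,v,d):
    a,b=und(m,u,v); c=np.stack([a*d,b*d,d*np.ones_like(a)],-1)
    return (c-np.array(m['t']))@np.array(m['R'])
def cloud(m,d):
    v,u=np.mgrid[:420,:560]; return world(m,u,v,d)
def proj(m,X):
    c=np.array(m['R'])@np.array(X)+np.array(m['t']); x,y=c[0]/c[2],c[1]/c[2]; s=1+m['k1']*(x*x+y*y)
    return m['fx']*x*s+m['cx'],m['fy']*y*s+m['cy']
def tool(o):
    return Ro.from_euler('xyz',o['tcp_rot'])
E
python3 - <<'E'
from h import *
o=env.get_obs(); print({k:np.round(v,3) for k,v in o.items()})
S=[]
for n in('scene','top'):
    im,d,m=pts(n); np.savez(''+n+'0.npz',im=im,d=d,**{k:np.array(v) for k,v in m.items()})
    cv2.imwrite(f'pics/{n}0.png',im); print(n,np.round(m['R'],2).tolist(),np.round(m['t']),m['fx'])
E
```

```text
pics
{'time_s': np.float64(0.0), 'q': array([ 1.204,  0.314, -0.048,  1.21 , -0.   ,  1.571]), 'qd': array([ 0.003, -0.001, -0.   , -0.001, -0.001,  0.002]), 'joint_efforts': array([-4.0000e-03, -5.3959e+01,  3.3975e+01,  1.9000e-02, -0.0000e+00,
        0.0000e+00]), 'tcp_pos': array([215.024, 559.677, 303.034]), 'tcp_rot': array([-3.14 ,  0.   ,  2.775]), 'wrist_force': array([ 0.452,  0.101, -0.433]), 'wrist_torque': array([ 0.017,  0.013, -0.029]), 'opening': np.float64(1.002)}
scene [[0.11, 0.99, 0.0], [0.55, -0.06, -0.83], [-0.83, 0.09, -0.55]] [ -50. -124. 1740.] 413.88554877643116
top [[0.0, -1.0, 0.01], [-0.98, -0.01, -0.21], [0.21, -0.0, -0.98]] [ -23.  554. 1245.] 418.11909216648735
```

View pics/scene0.png

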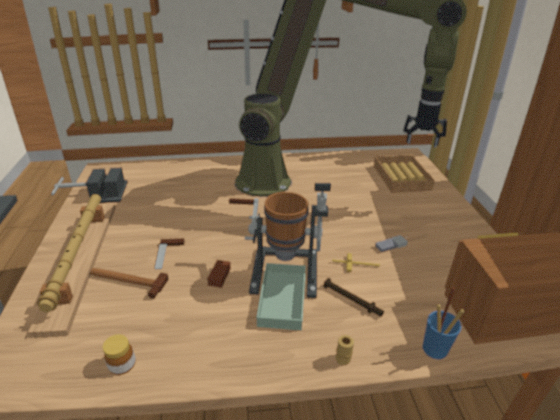

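View pics/top0.png

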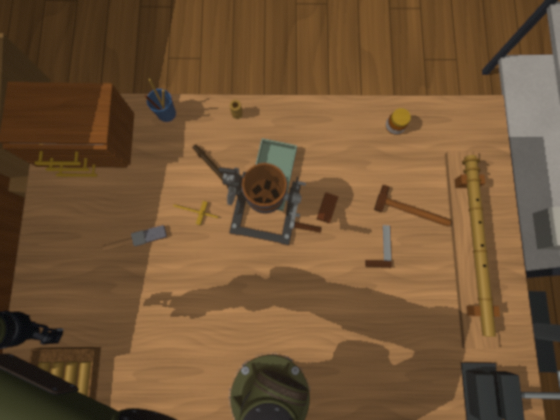

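The scene view shows the T-grip at about (322,187), the lever grip at (242,202) and the barrel mouth at (286,205). The top view shows the mouth at (265,187), the plunger at (231,182), the lever grip at (308,227) and the dish at (277,158).

Run:
```python
from h import *
for n in('top','scene'):
    D=np.load(n+'0.npz'); m={k:D[k] for k in('fx','fy','cx','cy','k1','R','t')}; d=D['d']; im=D['im']
    P=cloud(m,d); ok=(d>0)&(P[...,0]>250)&(P[...,0]<750)&(P[...,1]>-200)&(P[...,1]<200)
    for a,b,l in((290,345,'Tgrip'),(235,275,'rim/collar'),):
        k=ok&(P[...,2]>a)&(P[...,2]<b); q=P[k]; print(n,l,len(q),q.mean(0).round(1) if len(q) else '',q.min(0).round(),q.max(0).round())
        if l=='Tgrip' and len(q): print(cv2.minAreaRect(q[:,:2].astype(np.float32)))
    # barrel rim
    k=ok&(P[...,2]>252)&(P[...,2]<270)
    q=P[k]; print('rim z',np.median(q[:,2]), cv2.minEnclosingCircle(q[:,:2].astype(np.float32)))
    for (u,v) in {'top':[(308,227),(303,226),(314,228),(231,182),(231,172)],'scene':[(242,202),(236,201),(248,202),(322,187),(318,187)]}[n]:
        print(u,v,im[v,u],P[v,u].round(1))
    # dish by colour
    hsv=cv2.cvtColor(im,cv2.COLOR_BGR2HSV); k=ok&(hsv[...,0]>60)&(hsv[...,0]<95)&(hsv[...,1]>30)&(hsv[...,2]>80)
    q=P[k]; print('dish',len(q),cv2.minAreaRect(q[:,:2].astype(np.float32)))
```

```text
top Tgrip 111 [592.4 106.6 319.5] [586.  86. 290.] [603. 128. 329.]
((593.921875, 107.28799438476562), (42.852386474609375, 12.603468894958496), 80.3350601196289)
top rim/collar 686 [577.9  33.5 251.5] [515. -46. 235.] [636. 130. 274.]
rim z 258.2243171862517 ((577.7861938476562, 37.576377868652344), 81.2471923828125)
308 227 [24 43 73] [ 469.4 -104.1  209.3]
303 226 [25 44 73] [471.2 -90.1 214.3]
314 228 [23 41 70] [ 466.  -120.   213.3]
231 182 [56 61 65] [582.9 104.5 254.2]
231 172 [50 55 59] [588.5  97.3 326. ]
dish 1 ((696.6357421875, -46.093955993652344), (0.0, 0.0), 0.0)
scene Tgrip 167 [602.5 107.  314.4] [588.  86. 290.] [616. 129. 328.]
((601.4872436523438, 107.01820373535156), (42.64472198486328, 21.196693420410156), 69.65327453613281)
scene rim/collar 1031 [590.4  33.4 249.8] [521. -45. 235.] [644. 129. 275.]
rim z 258.3205122118658 ((587.1113891601562, 38.42230224609375), 82.42809295654297)
242 202 [27 36 61] [ 481.8 -100.1  208. ]
236 201 [31 41 61] [ 475.  -117.5  208.3]
248 202 [24 37 66] [485.  -82.6 208.9]
322 187 [50 48 48] [604.1 106.4 317.5]
318 187 [47 46 44] [603.3  96.  317.7]
dish 1136 ((665.964111328125, 0.311248779296875), (111.71500396728516, 193.7184295654297), 78.42200469970703)
```

```bash
cat >> h.py <<'E'
YAW=np.deg2rad(-10.7); PIV=np.array([577.5,14.6,168.])
def st(p): # stand frame -> world
    c,s=np.cos(YAW),np.sin(YAW); p=np.array(p,float); return PIV+[c*p[0]-s*p[1],s*p[0]+c*p[1],p[2]]
def go(grasp,jaw=None,o=None):
    """offset/spin to bring grasp point (54 ahead) to world point with jaw axis at angle jaw (rad, world)"""
    o=o or env.get_obs(); R=tool(o).as_matrix()
    off=R.T@(np.array(grasp)+[0,0,54]-o['tcp_pos'])
    a=np.arctan2(R[1,1],R[0,1]); da=0 if jaw is None else (jaw-a+np.pi/2)%np.pi-np.pi/2
    print('off',off.round(1),'spin',round(-np.degrees(da),1),'t',round(float(o['time_s']),2),'tcp',o['tcp_pos'].round(1),'rot',o['tcp_rot'].round(3),'F',o['wrist_force'].round(1),'open',round(float(o['opening']),3))
E
python3 -c "
from h import *
a=YAW
go(st([0,94,0])*[1,1,0]+[0,0,400],a)"
```

```text
off [-517.  -286.6 -150.4] spin 79.7 t 0.1 tcp [215.  559.7 303.1] rot [-3.14  -0.     2.775] F [ 0.8 -0.4  0.7] open 0.996
```

Call:
carry_out:
  plan:
    - {"hand": -1, "offset": [-100, -50, -150], "spin": 20}
    - {"hand": -1, "offset": [-517, -287, -150], "spin": 80}
    - {"hand": -1, "offset": [-517, -287, -150], "spin": 80}
    - {"hand": -1, "offset": [-517, -287, -150], "spin": 80}
    - {"hand": -1, "offset": [-517, -287, -150], "spin": 80}

```text
time_s: 0.6
tcp_pos: [361.7, 385.5, 382.4]
tcp_rot: [-3.141, 0.001, 2.019]
wrist_force: [0.9, 0.4, 0.1]
opening: 1.002
```

```bash
python3 -c "
from h import *
a=YAW
go(st([0,94,0])*[1,1,0]+[0,0,400],a)"
```

```text
off [-352.2   89.4  -71.3] spin 36.4 t 0.6 tcp [361.7 385.5 382.4] rot [-3.141e+00  1.000e-03  2.019e+00] F [0.9 0.4 0.1] open 1.002
```

Call:
carry_out:
  plan:
    - {"hand": -1, "offset": [-100, 20, -71], "spin": 10}
    - {"hand": -1, "offset": [-352, 89, -71], "spin": 36}
    - {"hand": -1, "offset": [-352, 89, -71], "spin": 36}
    - {"hand": -1, "offset": [-352, 89, -71], "spin": 36}
    - {"hand": -1, "offset": [-352, 89, -71], "spin": 36}

```text
time_s: 1.1
tcp_pos: [514.5, 200.9, 437.1]
tcp_rot: [-3.141, 0.001, 1.387]
wrist_force: [0.6, 1.1, 0.1]
opening: 1.005
```

```bash
python3 -c "
from h import *
a=YAW
go(st([0,94,0])*[1,1,0]+[0,0,400],a)"
```

```text
off [-77.7  96.2 -16.9] spin 0.2 t 1.1 tcp [514.5 200.9 437.1] rot [-3.141e+00  1.000e-03  1.387e+00] F [0.6 1.1 0.1] open 1.005
```

Call:
carry_out:
  plan:
    - {"hand": -1, "offset": [-78, 96, -17], "spin": 0}
    - {"hand": -1, "offset": [-78, 96, -17], "spin": 0}
    - {"hand": -1, "offset": [-78, 96, -17], "spin": 0}
    - {"hand": -1, "offset": [-78, 96, -17], "spin": 0}

```text
time_s: 1.5
tcp_pos: [596.6, 103.6, 453.2]
tcp_rot: [-3.141, 0.003, 1.382]
wrist_force: [-0.2, -0.0, -0.0]
opening: 1.001
```

Run:
```python
from h import *
o=env.get_obs(); im,d,m=pts('wrist'); P=cloud(m,d); cv2.imwrite('pics/w1.png',im)
k=(d>0)&(P[...,2]>290)&(P[...,2]<340)&(np.hypot(P[...,0]-595,P[...,1]-107)<45)
q=P[k]; print(k.sum(),q.mean(0),np.median(q[:,2]))
t=q[q[:,2]>318]; print(len(t),cv2.minAreaRect(t[:,:2].astype(np.float32)))
go(st([0,94,0])*[1,1,0]+[0,0,400],YAW)
```

```text
975 [595.50354859 113.6051469  324.19845121] 325.1775915130324
917 ((595.0655517578125, 111.1546401977539), (42.988677978515625, 11.984635353088379), 82.41056060791016)
off [ 1.6 -0.8 -0.8] spin -0.0 t 1.55 tcp [595.5 105.2 453.2] rot [-3.140e+00  2.000e-03  1.384e+00] F [-0.8 -0.1  0.6] open 0.997
```

View pics/w1.png

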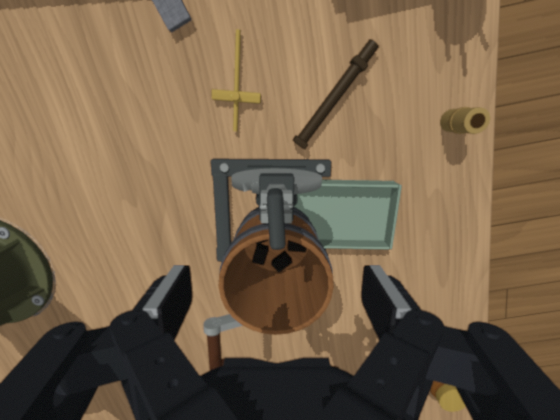

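The wrist view shows the T-bar seen end-on at about (277,215), centred between the jaws. The dish is at (350,215) and the lever grip at (214,345). Next is the descent and grasp.

Call:
carry_out:
  plan:
    - {"hand": -1, "offset": [4, -1, 45], "spin": -1.5}
    - {"hand": -1, "offset": [4, -1, 83], "spin": -1.5}
    - {"hand": -1, "offset": [4, -1, 83], "spin": -1.5}
    - {"hand": 1, "offset": [4, -1, 83], "spin": -1.5}
    - {"hand": 1, "offset": [4, -1, 83], "spin": -1.5}

```text
time_s: 2.05
tcp_pos: [595.7, 110.0, 373.0]
tcp_rot: [3.14, 0.0, 1.411]
wrist_force: [1.0, -0.6, 0.6]
opening: 0.691
```

Call:
carry_out:
  plan:
    - {"hand": 1, "offset": [0, 0, 0], "spin": 0}
    - {"hand": 1, "offset": [0, 0, 0], "spin": 0}
    - {"hand": 1, "offset": [0, 0, 0], "spin": 0}
    - {"hand": 1, "offset": [0, 0, 0], "spin": 0}

```text
time_s: 2.45
tcp_pos: [596.5, 110.0, 374.4]
tcp_rot: [3.137, -0.0, 1.411]
wrist_force: [0.6, -0.8, 5.6]
opening: 0.127
```

```bash
python3 -c "
from h import *
go([595,109,315],YAW)"
```

```text
off [-1.2 -1.4  5.4] spin 1.5 t 2.45 tcp [596.5 110.  374.4] rot [ 3.137 -0.     1.411] F [ 0.6 -0.8  5.6] open 0.127
```

Call:
carry_out:
  plan:
    - {"hand": 1, "offset": [0, 0, -6], "spin": 0}
    - {"hand": 1, "offset": [0, 0, -12], "spin": 0}
    - {"hand": 1, "offset": [0, 0, -12.5], "spin": 0}
    - {"hand": 1, "offset": [0, 0, -12.5], "spin": 0}

```text
time_s: 2.85
tcp_pos: [596.5, 110.0, 385.9]
tcp_rot: [3.138, 0.0, 1.411]
wrist_force: [3.5, 0.2, -12.1]
opening: 0.124
```

Call:
carry_out:
  plan:
    - {"hand": 1, "offset": [0, 0, -1], "spin": -8}
    - {"hand": 1, "offset": [0, 0, -1], "spin": -16}
    - {"hand": 1, "offset": [0, 0, -1], "spin": -24}
    - {"hand": 1, "offset": [0, 0, -1], "spin": -32}
    - {"hand": 1, "offset": [0, 0, -1], "spin": -40}

```text
time_s: 3.35
tcp_pos: [596.1, 109.8, 385.8]
tcp_rot: [3.141, 0.002, 2.115]
wrist_force: [2.9, -0.3, -11.2]
opening: 0.126
```

Call:
carry_out:
  plan:
    - {"hand": 1, "offset": [0, 0, 0], "spin": -8}
    - {"hand": 1, "offset": [0, 0, 0], "spin": -16}
    - {"hand": 1, "offset": [0, 0, 0], "spin": -20}
    - {"hand": 1, "offset": [0, 0, 2], "spin": -20}

```text
time_s: 3.75
tcp_pos: [596.0, 109.7, 383.6]
tcp_rot: [-3.141, 0.002, 2.464]
wrist_force: [-0.7, -1.2, 2.9]
opening: 0.128
```

Call:
carry_out:
  plan:
    - {"hand": -1, "offset": [0, 0, 0], "spin": 0}
    - {"hand": -1, "offset": [0, 0, 0], "spin": 0}
    - {"hand": -1, "offset": [0, 0, 0], "spin": 0}
    - {"hand": -1, "offset": [0, 0, -30], "spin": 0}
    - {"hand": -1, "offset": [0, 0, -65], "spin": 0}

```text
time_s: 4.25
tcp_pos: [595.2, 109.7, 448.6]
tcp_rot: [-3.139, -0.0, 2.463]
wrist_force: [0.5, 0.4, -0.1]
opening: 0.956
```

Run:
```python
from h import *
im,d,m=pts('wrist'); P=cloud(m,d)
k=(d>0)&(P[...,2]>300)&(P[...,2]<350)&(np.hypot(P[...,0]-595,P[...,1]-109)<35)
q=P[k]; t=q[q[:,2]>np.median(q[:,2])-5]; print(len(t),np.median(t[:,2]),cv2.minAreaRect(t[:,:2].astype(np.float32)))
np.save('w2.npy',P)
go(st([-82,-143,150]),YAW)
k=(d>0)&(P[...,2]>190)&(P[...,2]<225)&(P[...,1]<-70)&(P[...,0]<520)
q=P[k]; print(len(q))
if len(q)>20: print(cv2.minAreaRect(q[:,:2].astype(np.float32)),q[:,2].max())
```

```text
973 341.67671404685535 ((597.9758911132812, 109.85360717773438), (11.393444061279297, 42.99263000488281), 50.7374153137207)
off [ -39.9 -251.1   82.9] spin 61.8 t 4.3 tcp [596.2 109.9 455.8] rot [3.137 0.006 2.463] F [-1.7 -0.1  4. ] open 0.997
896
((477.7926940917969, -97.07969665527344), (85.25706481933594, 37.96334457397461), 59.07173156738281) 220.68703925200674
```

Call:
carry_out:
  plan:
    - {"hand": -1, "offset": [-8, -50, 0], "spin": 8}
    - {"hand": -1, "offset": [-16, -100, 0], "spin": 16}
    - {"hand": -1, "offset": [-24, -150, 20], "spin": 24}
    - {"hand": -1, "offset": [-32, -200, 60], "spin": 32}
    - {"hand": -1, "offset": [-40, -251, 83], "spin": 40}

```text
time_s: 4.8
tcp_pos: [481.0, -91.4, 383.6]
tcp_rot: [3.133, 0.002, 1.759]
wrist_force: [0.7, -1.3, 0.5]
opening: 0.992
```

Call:
carry_out:
  plan:
    - {"hand": -1, "offset": [0, 0, 0], "spin": 8}
    - {"hand": -1, "offset": [0, 0, 0], "spin": 16}
    - {"hand": -1, "offset": [0, 0, 0], "spin": 22}
    - {"hand": -1, "offset": [0, 0, 0], "spin": 22}

```text
time_s: 5.2
tcp_pos: [480.9, -91.6, 384.2]
tcp_rot: [3.131, -0.001, 1.374]
wrist_force: [-0.0, -0.1, 0.7]
opening: 1.008
```

Run:
```python
from h import *
im,d,m=pts('wrist'); P=cloud(m,d); cv2.imwrite('pics/w3.png',im)
go(st([-82,-143,37]),YAW)
k=(d>0)&(P[...,2]>195)&(P[...,2]<230)&(P[...,1]<-60)&(P[...,0]<520)
q=P[k]; print(len(q))
if len(q)>20: print(cv2.minAreaRect(q[:,:2].astype(np.float32)),q[:,2].max())
hsv=cv2.cvtColor(im,cv2.COLOR_BGR2HSV)
b=k&(hsv[...,1]>100); q=P[b]; print(len(q),q.mean(0),np.percentile(q[:,2],95)); print(cv2.minAreaRect(q[:,:2].astype(np.float32)))
```

```text
off [-21.1  -8.  125.1] spin -0.4 t 5.25 tcp [481.  -91.5 384.2] rot [ 3.132e+00 -1.000e-03  1.377e+00] F [0.2 0.4 1. ] open 1.002
1999
((488.101318359375, -99.45896911621094), (85.50170135498047, 52.88761520385742), 80.96703338623047) 217.66501643096615
1529 [ 471.42050551 -100.10836568  211.69740612] 214.13885793910848
((470.63995361328125, -101.89099884033203), (75.04074096679688, 17.197118759155273), 78.81106567382812)
```

View pics/w3.png

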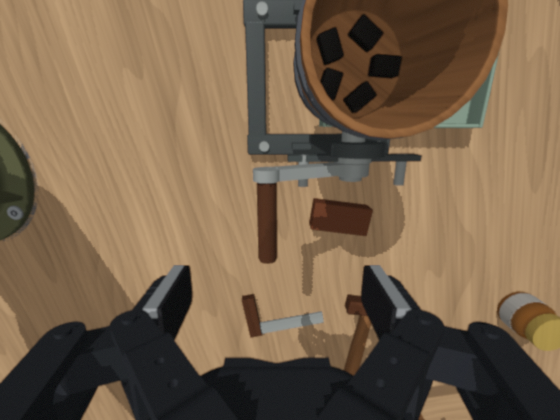

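The wrist view shows the lever grip at about (268,215), its outer end at (268,262), and all five blanks in the barrel around (360,60). The lever fits the model, so I'll cage it rather than clamp it.

```bash
cat >> h.py <<'E'
YAW=np.deg2rad(-11.); PIV=np.array([577.2,16.4,168.])
def lev(t,dz=0): a=t-1.15; return st([90*np.sin(a),-142,90*np.cos(a)+dz])
E
python3 -c "
from h import *
go(lev(0,40),YAW); go(lev(0),YAW)"
```

```text
off [-17.9  -9.1  85.3] spin -0.1 t 5.25 tcp [481.  -91.5 384.2] rot [ 3.132e+00 -1.000e-03  1.377e+00] F [0.2 0.4 1. ] open 1.002
off [-17.9  -9.5 125.3] spin -0.1 t 5.25 tcp [481.  -91.5 384.2] rot [ 3.132e+00 -1.000e-03  1.377e+00] F [0.2 0.4 1. ] open 1.002
```

Call:
carry_out:
  plan:
    - {"hand": -1, "offset": [-18, -9, 45], "spin": 0}
    - {"hand": -1, "offset": [-18, -9, 85], "spin": 0}
    - {"hand": -1, "offset": [-18, -9, 125], "spin": 0}
    - {"hand": 0.35, "offset": [-18, -9, 125], "spin": 0}
    - {"hand": 0.35, "offset": [-18, -9, 125], "spin": 0}

```text
time_s: 5.75
tcp_pos: [469.9, -107.3, 259.7]
tcp_rot: [3.132, -0.001, 1.379]
wrist_force: [-0.1, -0.2, 0.6]
opening: 0.688
```

Call:
carry_out:
  plan:
    - {"hand": 0.35, "offset": [0, 0, 0], "spin": 0}
    - {"hand": 0.35, "offset": [0, 0, 0], "spin": 0}

```text
time_s: 5.95
tcp_pos: [471.4, -107.5, 262.1]
tcp_rot: [3.128, -0.001, 1.379]
wrist_force: [0.4, -0.0, 0.7]
opening: 0.34
```

```bash
python3 -c "
from h import *
for t in (0,.1,.22,.34,.46,.58): go(lev(t),YAW)"
```

```text
off [-0.2 -2.   3.4] spin 0.0 t 5.95 tcp [ 471.4 -107.5  262.1] rot [ 3.128e+00 -1.000e-03  1.379e+00] F [ 0.4 -0.   0.7] open 0.34
off [-0.2  2.2 -4.6] spin 0.0 t 5.95 tcp [ 471.4 -107.5  262.1] rot [ 3.128e+00 -1.000e-03  1.379e+00] F [ 0.4 -0.   0.7] open 0.34
off [ -0.1   8.2 -13.5] spin 0.0 t 5.95 tcp [ 471.4 -107.5  262.1] rot [ 3.128e+00 -1.000e-03  1.379e+00] F [ 0.4 -0.   0.7] open 0.34
off [ -0.1  15.3 -21.7] spin 0.0 t 5.95 tcp [ 471.4 -107.5  262.1] rot [ 3.128e+00 -1.000e-03  1.379e+00] F [ 0.4 -0.   0.7] open 0.34
off [ -0.1  23.3 -29. ] spin 0.0 t 5.95 tcp [ 471.4 -107.5  262.1] rot [ 3.128e+00 -1.000e-03  1.379e+00] F [ 0.4 -0.   0.7] open 0.34
off [ -0.1  32.1 -35.2] spin 0.0 t 5.95 tcp [ 471.4 -107.5  262.1] rot [ 3.128e+00 -1.000e-03  1.379e+00] F [ 0.4 -0.   0.7] open 0.34
```

Call:
carry_out:
  plan:
    - {"hand": 0.45, "offset": [0, 5, -5], "spin": 0}
    - {"hand": 0.45, "offset": [0, 11, -13], "spin": 0}
    - {"hand": 0.45, "offset": [0, 19, -21], "spin": 0}
    - {"hand": 0.45, "offset": [0, 27, -28], "spin": 0}
    - {"hand": 0.45, "offset": [0, 36, -34], "spin": 0}

```text
time_s: 6.45
tcp_pos: [496.4, -112.5, 297.4]
tcp_rot: [-3.134, -0.001, 1.38]
wrist_force: [-46.4, 8.8, 39.6]
opening: 0.281
```

```bash
python3 -c "
from h import *
for t in (.58,.7,.82,.94,1.06,1.18): go(lev(t),YAW)"
```

```text
off [-0.1  6.2 -0.4] spin 0.0 t 6.45 tcp [ 496.4 -112.5  297.4] rot [-3.134e+00 -1.000e-03  1.380e+00] F [-46.4   8.8  39.6] open 0.281
off [-0.1 15.6 -5.8] spin 0.0 t 6.45 tcp [ 496.4 -112.5  297.4] rot [-3.134e+00 -1.000e-03  1.380e+00] F [-46.4   8.8  39.6] open 0.281
off [ -0.1  25.5 -10. ] spin 0.0 t 6.45 tcp [ 496.4 -112.5  297.4] rot [-3.134e+00 -1.000e-03  1.380e+00] F [-46.4   8.8  39.6] open 0.281
off [ -0.1  35.9 -12.9] spin 0.0 t 6.45 tcp [ 496.4 -112.5  297.4] rot [-3.134e+00 -1.000e-03  1.380e+00] F [-46.4   8.8  39.6] open 0.281
off [ -0.1  46.6 -14.6] spin 0.0 t 6.45 tcp [ 496.4 -112.5  297.4] rot [-3.134e+00 -1.000e-03  1.380e+00] F [-46.4   8.8  39.6] open 0.281
off [ -0.1  57.3 -15. ] spin 0.0 t 6.45 tcp [ 496.4 -112.5  297.4] rot [-3.134e+00 -1.000e-03  1.380e+00] F [-46.4   8.8  39.6] open 0.281
```

Run:
```python
from h import *
im,d,m=pts('scene'); cv2.imwrite('pics/s2.png',cv2.resize(im[150:300,180:380],(800,600),interpolation=cv2.INTER_CUBIC))
o=env.get_obs(); print(o['wrist_force'],o['tcp_pos'])
P=cloud(m,d)
k=(d>0)&(P[...,2]>290)&(P[...,2]<350)&(np.hypot(P[...,0]-595,P[...,1]-109)<35); q=P[k]; print(q[:,2].max(),np.percentile(q[:,2],90))
D=np.load('scene0.npz'); P=cloud(m,D['d']); k=(P[...,2]>290)&(P[...,2]<350)&(np.hypot(P[...,0]-595,P[...,1]-109)<35); q=P[k]; print(q[:,2].max(),np.percentile(q[:,2],90))
```

```text
[-17.68634817   3.13823714  14.57491967] [ 499.63309778 -113.04534725  298.59999563]
337.92114661898916 334.9131758932767
328.480884507927 325.4400894535884
```

View pics/s2.png

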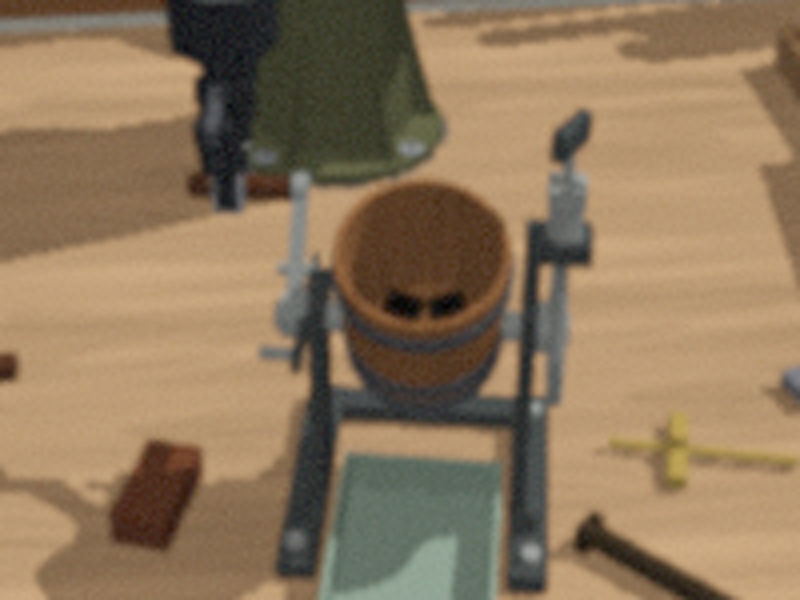

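The scene crop shows the barrel tilted about 0.5 rad, the lever in the fingers at (230,190), and the plunger still parked out at (572,135). The high force was transient, so I'll carry on more slowly.

```bash
python3 -c "
from h import *
for t in (.58,.7,.8,.9,1.0): go(lev(t),YAW)"
```

```text
off [-0.1  2.9  0.8] spin 0.0 t 6.5 tcp [ 499.6 -113.   298.6] rot [-3.14e+00 -1.00e-03  1.38e+00] F [-17.7   3.1  14.6] open 0.275
off [-0.1 12.3 -4.5] spin 0.0 t 6.5 tcp [ 499.6 -113.   298.6] rot [-3.14e+00 -1.00e-03  1.38e+00] F [-17.7   3.1  14.6] open 0.275
off [-0.1 20.6 -8. ] spin 0.0 t 6.5 tcp [ 499.6 -113.   298.6] rot [-3.14e+00 -1.00e-03  1.38e+00] F [-17.7   3.1  14.6] open 0.275
off [ -0.1  29.2 -10.6] spin 0.0 t 6.5 tcp [ 499.6 -113.   298.6] rot [-3.14e+00 -1.00e-03  1.38e+00] F [-17.7   3.1  14.6] open 0.275
off [ -0.1  38.  -12.4] spin 0.0 t 6.5 tcp [ 499.6 -113.   298.6] rot [-3.14e+00 -1.00e-03  1.38e+00] F [-17.7   3.1  14.6] open 0.275
```

Call:
carry_out:
  plan:
    - {"hand": 0.45, "offset": [0, 7, -1], "spin": 0}
    - {"hand": 0.45, "offset": [0, 13, -5], "spin": 0}
    - {"hand": 0.45, "offset": [0, 19, -7], "spin": 0}
    - {"hand": 0.45, "offset": [0, 26, -9], "spin": 0}
    - {"hand": 0.45, "offset": [0, 33, -11], "spin": 0}

```text
time_s: 7.0
tcp_pos: [531.6, -119.2, 311.3]
tcp_rot: [-3.14, -0.001, 1.38]
wrist_force: [-6.2, 0.9, 4.9]
opening: 0.272
```

```bash
python3 -c "
from h import *
for t in (.92,1.0,1.1,1.2,1.3,1.4,1.5,1.6): go(lev(t),YAW)"
```

```text
off [-0.2 -1.7  1.7] spin 0.1 t 7.0 tcp [ 531.6 -119.2  311.3] rot [-3.14e+00 -1.00e-03  1.38e+00] F [-6.2  0.9  4.9] open 0.272
off [-0.2  5.4  0.3] spin 0.1 t 7.0 tcp [ 531.6 -119.2  311.3] rot [-3.14e+00 -1.00e-03  1.38e+00] F [-6.2  0.9  4.9] open 0.272
off [-0.2 14.3 -0.6] spin 0.1 t 7.0 tcp [ 531.6 -119.2  311.3] rot [-3.14e+00 -1.00e-03  1.38e+00] F [-6.2  0.9  4.9] open 0.272
off [-0.2 23.3 -0.6] spin 0.1 t 7.0 tcp [ 531.6 -119.2  311.3] rot [-3.14e+00 -1.00e-03  1.38e+00] F [-6.2  0.9  4.9] open 0.272
off [-0.2 32.3  0.3] spin 0.1 t 7.0 tcp [ 531.6 -119.2  311.3] rot [-3.14e+00 -1.00e-03  1.38e+00] F [-6.2  0.9  4.9] open 0.272
off [-0.2 41.1  2.1] spin 0.1 t 7.0 tcp [ 531.6 -119.2  311.3] rot [-3.14e+00 -1.00e-03  1.38e+00] F [-6.2  0.9  4.9] open 0.272
off [-0.2 49.7  4.7] spin 0.1 t 7.0 tcp [ 531.6 -119.2  311.3] rot [-3.14e+00 -1.00e-03  1.38e+00] F [-6.2  0.9  4.9] open 0.272
off [-0.2 58.   8.2] spin 0.1 t 7.0 tcp [ 531.6 -119.2  311.3] rot [-3.14e+00 -1.00e-03  1.38e+00] F [-6.2  0.9  4.9] open 0.272
```

Call:
carry_out:
  plan:
    - {"hand": 0.45, "offset": [0, 9, 0], "spin": 0}
    - {"hand": 0.45, "offset": [0, 18, -1], "spin": 0}
    - {"hand": 0.45, "offset": [0, 27, -1], "spin": 0}
    - {"hand": 0.45, "offset": [0, 36, 0], "spin": 0}
    - {"hand": 0.45, "offset": [0, 45, 2], "spin": 0}

```text
time_s: 7.5
tcp_pos: [576.6, -127.9, 309.5]
tcp_rot: [-3.14, -0.001, 1.38]
wrist_force: [-4.3, 0.3, 2.7]
opening: 0.27
```

```bash
python3 -c "
from h import *
for t in (1.4,1.5,1.6,1.7,1.8,1.9,2.0): go(lev(t),YAW)"
```

```text
off [-0.2 -4.7  0.3] spin 0.1 t 7.5 tcp [ 576.6 -127.9  309.5] rot [-3.14e+00 -1.00e-03  1.38e+00] F [-4.3  0.3  2.7] open 0.27
off [-0.2  3.9  3. ] spin 0.1 t 7.5 tcp [ 576.6 -127.9  309.5] rot [-3.14e+00 -1.00e-03  1.38e+00] F [-4.3  0.3  2.7] open 0.27
off [-0.2 12.2  6.5] spin 0.1 t 7.5 tcp [ 576.6 -127.9  309.5] rot [-3.14e+00 -1.00e-03  1.38e+00] F [-4.3  0.3  2.7] open 0.27
off [-0.2 20.1 10.8] spin 0.1 t 7.5 tcp [ 576.6 -127.9  309.5] rot [-3.14e+00 -1.00e-03  1.38e+00] F [-4.3  0.3  2.7] open 0.27
off [-0.2 27.5 15.8] spin 0.1 t 7.5 tcp [ 576.6 -127.9  309.5] rot [-3.14e+00 -1.00e-03  1.38e+00] F [-4.3  0.3  2.7] open 0.27
off [-0.3 34.4 21.6] spin 0.1 t 7.5 tcp [ 576.6 -127.9  309.5] rot [-3.14e+00 -1.00e-03  1.38e+00] F [-4.3  0.3  2.7] open 0.27
off [-0.3 40.7 28.1] spin 0.1 t 7.5 tcp [ 576.6 -127.9  309.5] rot [-3.14e+00 -1.00e-03  1.38e+00] F [-4.3  0.3  2.7] open 0.27
```

Call:
carry_out:
  plan:
    - {"hand": 0.45, "offset": [0, 7, 3], "spin": 0}
    - {"hand": 0.45, "offset": [0, 15, 6], "spin": 0}
    - {"hand": 0.45, "offset": [0, 23, 11], "spin": 0}
    - {"hand": 0.45, "offset": [0, 30, 16], "spin": 0}
    - {"hand": 0.45, "offset": [0, 34, 19], "spin": 0}

```text
time_s: 8.0
tcp_pos: [610.5, -134.4, 289.4]
tcp_rot: [-3.139, -0.001, 1.38]
wrist_force: [-3.4, 0.8, 1.8]
opening: 0.273
```

```bash
python3 -c "
from h import *
for t in (1.8,1.9,2.0,2.1,2.2,2.3,2.36): go(lev(t),YAW)"
```

```text
off [-0.3 -7.  -4.2] spin 0.1 t 8.0 tcp [ 610.5 -134.4  289.4] rot [-3.139e+00 -1.000e-03  1.380e+00] F [-3.4  0.8  1.8] open 0.273
off [-0.3 -0.1  1.6] spin 0.1 t 8.0 tcp [ 610.5 -134.4  289.4] rot [-3.139e+00 -1.000e-03  1.380e+00] F [-3.4  0.8  1.8] open 0.273
off [-0.3  6.2  8. ] spin 0.1 t 8.0 tcp [ 610.5 -134.4  289.4] rot [-3.139e+00 -1.000e-03  1.380e+00] F [-3.4  0.8  1.8] open 0.273
off [-0.3 11.8 15.1] spin 0.1 t 8.0 tcp [ 610.5 -134.4  289.4] rot [-3.139e+00 -1.000e-03  1.380e+00] F [-3.4  0.8  1.8] open 0.273
off [-0.3 16.6 22.6] spin 0.1 t 8.0 tcp [ 610.5 -134.4  289.4] rot [-3.139e+00 -1.000e-03  1.380e+00] F [-3.4  0.8  1.8] open 0.273
off [-0.3 20.7 30.6] spin 0.1 t 8.0 tcp [ 610.5 -134.4  289.4] rot [-3.139e+00 -1.000e-03  1.380e+00] F [-3.4  0.8  1.8] open 0.273
off [-0.4 22.8 35.6] spin 0.1 t 8.0 tcp [ 610.5 -134.4  289.4] rot [-3.139e+00 -1.000e-03  1.380e+00] F [-3.4  0.8  1.8] open 0.273
```

Call:
carry_out:
  plan:
    - {"hand": 0.45, "offset": [0, 6, 5], "spin": 0}
    - {"hand": 0.45, "offset": [0, 9, 8], "spin": 0}
    - {"hand": 0.45, "offset": [0, 12, 12], "spin": 0}
    - {"hand": 0.45, "offset": [0, 15, 15], "spin": 0}
    - {"hand": 0.45, "offset": [0, 18, 19], "spin": 0}

```text
time_s: 8.5
tcp_pos: [628.2, -137.8, 270.2]
tcp_rot: [-3.139, -0.001, 1.38]
wrist_force: [-3.2, 0.6, 0.8]
opening: 0.275
```

Call:
carry_out:
  plan:
    - {"hand": 0.45, "offset": [0, 3, 4], "spin": 0}
    - {"hand": 0.45, "offset": [0, 6, 8], "spin": 0}
    - {"hand": 0.45, "offset": [0, 8, 12], "spin": 0}
    - {"hand": 0.45, "offset": [0, 9, 15], "spin": 0}
    - {"hand": 0.45, "offset": [0, 9, 15], "spin": 0}

```text
time_s: 9.0
tcp_pos: [637.1, -139.6, 254.5]
tcp_rot: [-3.139, -0.001, 1.38]
wrist_force: [-2.1, -0.3, -1.6]
opening: 0.274
```

Run:
```python
from h import *
for t in (2.1,2.3,2.36): go(lev(t),YAW)
im,d,m=pts('scene'); a=cv2.resize(im[150:330,180:380],(400,360),interpolation=cv2.INTER_CUBIC)
im,d,m=pts('top'); b=cv2.resize(im[120:250,200:340],(390,360),interpolation=cv2.INTER_CUBIC)
cv2.imwrite('pics/s3.png',np.hstack([a,b]))
```

```text
off [ -0.3 -15.4 -19.9] spin 0.1 t 9.0 tcp [ 637.1 -139.6  254.5] rot [-3.139e+00 -1.000e-03  1.380e+00] F [-2.1 -0.3 -1.6] open 0.274
off [-0.3 -6.4 -4.3] spin 0.1 t 9.0 tcp [ 637.1 -139.6  254.5] rot [-3.139e+00 -1.000e-03  1.380e+00] F [-2.1 -0.3 -1.6] open 0.274
off [-0.3 -4.4  0.7] spin 0.1 t 9.0 tcp [ 637.1 -139.6  254.5] rot [-3.139e+00 -1.000e-03  1.380e+00] F [-2.1 -0.3 -1.6] open 0.274
```

View pics/s3.png

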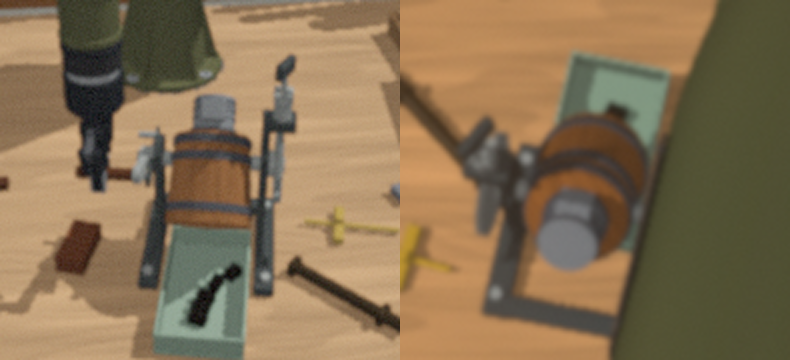

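The picture shows the barrel turned right over and a chain of dark blanks in the dish at about (215,292). I'll dwell briefly, then bring it back.

Call:
carry_out:
  plan:
    - {"hand": 0.45, "offset": [0, 0, 0], "spin": 0}
    - {"hand": 0.45, "offset": [0, 0, 0], "spin": 0}
    - {"hand": 0.45, "offset": [0, 0, 0], "spin": 0}

```text
time_s: 9.4
tcp_pos: [637.2, -139.5, 255.0]
tcp_rot: [-3.14, -0.001, 1.38]
wrist_force: [-2.7, -0.5, -1.5]
opening: 0.267
```

Run:
```python
from h import *
im,d,m=pts('scene'); P=cloud(m,d)
hsv=cv2.cvtColor(im,cv2.COLOR_BGR2HSV)
r=im[255:335,245:315]; cv2.imwrite('pics/dish.png',cv2.resize(r,(630,600),fx=9,fy=9,interpolation=cv2.INTER_CUBIC))
for t in (2.2,2.1,2.0,1.9,1.8,1.7): go(lev(t),YAW)
```

```text
off [ -0.3 -10.6 -11.8] spin 0.1 t 9.45 tcp [ 637.1 -139.6  255. ] rot [-3.139e+00 -1.000e-03  1.380e+00] F [-2.5 -0.1 -1. ] open 0.275
off [ -0.3 -15.4 -19.3] spin 0.1 t 9.45 tcp [ 637.1 -139.6  255. ] rot [-3.139e+00 -1.000e-03  1.380e+00] F [-2.5 -0.1 -1. ] open 0.275
off [ -0.3 -21.  -26.4] spin 0.1 t 9.45 tcp [ 637.1 -139.6  255. ] rot [-3.139e+00 -1.000e-03  1.380e+00] F [-2.5 -0.1 -1. ] open 0.275
off [ -0.3 -27.3 -32.8] spin 0.1 t 9.45 tcp [ 637.1 -139.6  255. ] rot [-3.139e+00 -1.000e-03  1.380e+00] F [-2.5 -0.1 -1. ] open 0.275
off [ -0.3 -34.2 -38.6] spin 0.1 t 9.45 tcp [ 637.1 -139.6  255. ] rot [-3.139e+00 -1.000e-03  1.380e+00] F [-2.5 -0.1 -1. ] open 0.275
off [ -0.3 -41.6 -43.7] spin 0.1 t 9.45 tcp [ 637.1 -139.6  255. ] rot [-3.139e+00 -1.000e-03  1.380e+00] F [-2.5 -0.1 -1. ] open 0.275
```

View pics/dish.png

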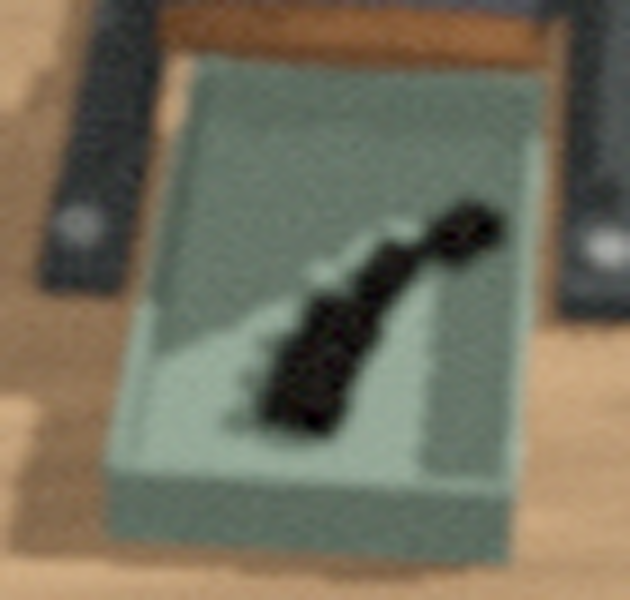

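The dish crop shows a chain of four or five touching blanks from (465,230) to (305,410). I'll confirm the count by looking into the barrel once it is upright.

Call:
carry_out:
  plan:
    - {"hand": 0.45, "offset": [0, -8, -5], "spin": 0}
    - {"hand": 0.45, "offset": [0, -14, -12], "spin": 0}
    - {"hand": 0.45, "offset": [0, -19, -19], "spin": 0}
    - {"hand": 0.45, "offset": [0, -24, -26], "spin": 0}
    - {"hand": 0.45, "offset": [0, -30, -32], "spin": 0}

```text
time_s: 9.95
tcp_pos: [612.4, -134.7, 291.5]
tcp_rot: [3.13, -0.001, 1.38]
wrist_force: [10.8, -2.1, 6.9]
opening: 0.273
```

Run:
```python
from h import *
for t in (1.9,1.8,1.7,1.6,1.5,1.4): go(lev(t),YAW)
```

```text
off [-0.4 -2.1  3.6] spin 0.1 t 9.95 tcp [ 612.4 -134.7  291.5] rot [ 3.13e+00 -1.00e-03  1.38e+00] F [10.8 -2.1  6.9] open 0.273
off [-0.4 -8.9 -2.2] spin 0.1 t 9.95 tcp [ 612.4 -134.7  291.5] rot [ 3.13e+00 -1.00e-03  1.38e+00] F [10.8 -2.1  6.9] open 0.273
off [ -0.4 -16.2  -7.4] spin 0.1 t 9.95 tcp [ 612.4 -134.7  291.5] rot [ 3.13e+00 -1.00e-03  1.38e+00] F [10.8 -2.1  6.9] open 0.273
off [ -0.4 -24.1 -11.8] spin 0.1 t 9.95 tcp [ 612.4 -134.7  291.5] rot [ 3.13e+00 -1.00e-03  1.38e+00] F [10.8 -2.1  6.9] open 0.273
off [ -0.3 -32.3 -15.4] spin 0.1 t 9.95 tcp [ 612.4 -134.7  291.5] rot [ 3.13e+00 -1.00e-03  1.38e+00] F [10.8 -2.1  6.9] open 0.273
off [ -0.3 -40.9 -18.2] spin 0.1 t 9.95 tcp [ 612.4 -134.7  291.5] rot [ 3.13e+00 -1.00e-03  1.38e+00] F [10.8 -2.1  6.9] open 0.273
```

Call:
carry_out:
  plan:
    - {"hand": 0.45, "offset": [0, -9, -1], "spin": 0}
    - {"hand": 0.45, "offset": [0, -17, -6], "spin": 0}
    - {"hand": 0.45, "offset": [0, -25, -10], "spin": 0}
    - {"hand": 0.45, "offset": [0, -33, -14], "spin": 0}
    - {"hand": 0.45, "offset": [0, -42, -17], "spin": 0}

```text
time_s: 10.45
tcp_pos: [572.2, -126.9, 310.5]
tcp_rot: [3.124, -0.001, 1.38]
wrist_force: [2.1, -0.4, 2.5]
opening: 0.28
```

Run:
```python
from h import *
for t in (1.4,1.3,1.2,1.1,1.0,.9,.8,.7): go(lev(t),YAW)
```

```text
off [-0.4 -0.2  1.3] spin 0.1 t 10.45 tcp [ 572.2 -126.9  310.5] rot [ 3.124e+00 -1.000e-03  1.380e+00] F [ 2.1 -0.4  2.5] open 0.28
off [-0.3 -9.  -0.7] spin 0.1 t 10.45 tcp [ 572.2 -126.9  310.5] rot [ 3.124e+00 -1.000e-03  1.380e+00] F [ 2.1 -0.4  2.5] open 0.28
off [ -0.3 -17.9  -1.8] spin 0.1 t 10.45 tcp [ 572.2 -126.9  310.5] rot [ 3.124e+00 -1.000e-03  1.380e+00] F [ 2.1 -0.4  2.5] open 0.28
off [ -0.3 -26.9  -1.9] spin 0.1 t 10.45 tcp [ 572.2 -126.9  310.5] rot [ 3.124e+00 -1.000e-03  1.380e+00] F [ 2.1 -0.4  2.5] open 0.28
off [ -0.3 -35.9  -1.2] spin 0.1 t 10.45 tcp [ 572.2 -126.9  310.5] rot [ 3.124e+00 -1.000e-03  1.380e+00] F [ 2.1 -0.4  2.5] open 0.28
off [ -0.3 -44.7   0.5] spin 0.1 t 10.45 tcp [ 572.2 -126.9  310.5] rot [ 3.124e+00 -1.000e-03  1.380e+00] F [ 2.1 -0.4  2.5] open 0.28
off [ -0.3 -53.4   3. ] spin 0.1 t 10.45 tcp [ 572.2 -126.9  310.5] rot [ 3.124e+00 -1.000e-03  1.380e+00] F [ 2.1 -0.4  2.5] open 0.28
off [ -0.3 -61.7   6.3] spin 0.1 t 10.45 tcp [ 572.2 -126.9  310.5] rot [ 3.124e+00 -1.000e-03  1.380e+00] F [ 2.1 -0.4  2.5] open 0.28
```

Call:
carry_out:
  plan:
    - {"hand": 0.45, "offset": [0, -12, -1], "spin": 0}
    - {"hand": 0.45, "offset": [0, -21, -1], "spin": 0}
    - {"hand": 0.45, "offset": [0, -30, -1], "spin": 0}
    - {"hand": 0.45, "offset": [0, -39, 0], "spin": 0}
    - {"hand": 0.45, "offset": [0, -48, 1], "spin": 0}

```text
time_s: 10.95
tcp_pos: [524.0, -117.6, 308.0]
tcp_rot: [3.125, -0.001, 1.38]
wrist_force: [1.5, -0.4, -0.1]
opening: 0.273
```

Run:
```python
from h import *
for t in (.9,.8,.7,.6,.5,.4,.3,.2): go(lev(t),YAW)
```

```text
off [-0.3  4.4 -1.1] spin 0.1 t 10.95 tcp [ 524.  -117.6  308. ] rot [ 3.125e+00 -1.000e-03  1.380e+00] F [ 1.5 -0.4 -0.1] open 0.273
off [-0.3 -4.2  1.4] spin 0.1 t 10.95 tcp [ 524.  -117.6  308. ] rot [ 3.125e+00 -1.000e-03  1.380e+00] F [ 1.5 -0.4 -0.1] open 0.273
off [ -0.3 -12.6   4.8] spin 0.1 t 10.95 tcp [ 524.  -117.6  308. ] rot [ 3.125e+00 -1.000e-03  1.380e+00] F [ 1.5 -0.4 -0.1] open 0.273
off [ -0.3 -20.6   8.9] spin 0.1 t 10.95 tcp [ 524.  -117.6  308. ] rot [ 3.125e+00 -1.000e-03  1.380e+00] F [ 1.5 -0.4 -0.1] open 0.273
off [ -0.3 -28.1  13.9] spin 0.1 t 10.95 tcp [ 524.  -117.6  308. ] rot [ 3.125e+00 -1.000e-03  1.380e+00] F [ 1.5 -0.4 -0.1] open 0.273
off [ -0.3 -35.   19.6] spin 0.1 t 10.95 tcp [ 524.  -117.6  308. ] rot [ 3.125e+00 -1.000e-03  1.380e+00] F [ 1.5 -0.4 -0.1] open 0.273
off [ -0.3 -41.4  25.9] spin 0.1 t 10.95 tcp [ 524.  -117.6  308. ] rot [ 3.125e+00 -1.000e-03  1.380e+00] F [ 1.5 -0.4 -0.1] open 0.273
off [ -0.3 -47.1  32.9] spin 0.1 t 10.95 tcp [ 524.  -117.6  308. ] rot [ 3.125e+00 -1.000e-03  1.380e+00] F [ 1.5 -0.4 -0.1] open 0.273
```

Call:
carry_out:
  plan:
    - {"hand": 0.45, "offset": [0, -8, 1], "spin": 0}
    - {"hand": 0.45, "offset": [0, -16, 5], "spin": 0}
    - {"hand": 0.45, "offset": [0, -24, 9], "spin": 0}
    - {"hand": 0.45, "offset": [0, -31, 14], "spin": 0}
    - {"hand": 0.45, "offset": [0, -38, 20], "spin": 0}

```text
time_s: 11.45
tcp_pos: [486.6, -110.4, 287.1]
tcp_rot: [3.124, -0.001, 1.38]
wrist_force: [1.3, 0.3, 1.7]
opening: 0.277
```

Run:
```python
from h import *
for t in (.4,.3,.2,.1,0): go(lev(t),YAW)
```

```text
off [-0.3  3.4 -0.7] spin 0.1 t 11.45 tcp [ 486.6 -110.4  287.1] rot [ 3.124e+00 -1.000e-03  1.380e+00] F [1.3 0.3 1.7] open 0.277
off [-0.3 -3.   5.6] spin 0.1 t 11.45 tcp [ 486.6 -110.4  287.1] rot [ 3.124e+00 -1.000e-03  1.380e+00] F [1.3 0.3 1.7] open 0.277
off [-0.3 -8.7 12.6] spin 0.1 t 11.45 tcp [ 486.6 -110.4  287.1] rot [ 3.124e+00 -1.000e-03  1.380e+00] F [1.3 0.3 1.7] open 0.277
off [ -0.3 -13.7  20. ] spin 0.1 t 11.45 tcp [ 486.6 -110.4  287.1] rot [ 3.124e+00 -1.000e-03  1.380e+00] F [1.3 0.3 1.7] open 0.277
off [ -0.3 -17.9  28. ] spin 0.1 t 11.45 tcp [ 486.6 -110.4  287.1] rot [ 3.124e+00 -1.000e-03  1.380e+00] F [1.3 0.3 1.7] open 0.277
```

Call:
carry_out:
  plan:
    - {"hand": 0.45, "offset": [0, -7, 6], "spin": 0}
    - {"hand": 0.45, "offset": [0, -12, 13], "spin": 0}
    - {"hand": 0.45, "offset": [0, -17, 20], "spin": 0}
    - {"hand": 0.45, "offset": [0, -21, 27], "spin": 0}
    - {"hand": 0.45, "offset": [0, -23, 28], "spin": 0}

```text
time_s: 11.95
tcp_pos: [466.3, -106.4, 258.8]
tcp_rot: [3.12, -0.001, 1.38]
wrist_force: [11.6, -1.9, -0.9]
opening: 0.277
```

Call:
carry_out:
  plan:
    - {"hand": 0.45, "offset": [0, -2, 0], "spin": 0}
    - {"hand": 0.45, "offset": [0, -2, 0], "spin": 0}

```text
time_s: 12.15
tcp_pos: [466.1, -106.4, 258.8]
tcp_rot: [3.115, -0.001, 1.38]
wrist_force: [8.4, -1.6, -4.5]
opening: 0.276
```

Run:
```python
from h import *
go(lev(0),YAW)
```

```text
off [-0.2  3.4  0.2] spin 0.1 t 12.15 tcp [ 466.1 -106.4  258.8] rot [ 3.115e+00 -1.000e-03  1.380e+00] F [ 8.4 -1.6 -4.5] open 0.276
```

Call:
carry_out:
  plan:
    - {"hand": 0.45, "offset": [0, -3, 1], "spin": 0}
    - {"hand": 0.45, "offset": [0, -5, 2], "spin": 0}
    - {"hand": 0.45, "offset": [0, -5, 2], "spin": 0}

```text
time_s: 12.45
tcp_pos: [465.5, -106.3, 258.6]
tcp_rot: [3.105, -0.001, 1.38]
wrist_force: [12.5, -2.0, 1.3]
opening: 0.272
```

Call:
carry_out:
  plan:
    - {"hand": 0.45, "offset": [0, 4, 0], "spin": 0}
    - {"hand": -1, "offset": [0, 4, 0], "spin": 0}
    - {"hand": -1, "offset": [0, 4, 0], "spin": 0}
    - {"hand": -1, "offset": [0, 4, 0], "spin": 0}
    - {"hand": -1, "offset": [0, 4, -40], "spin": 0}

```text
time_s: 12.95
tcp_pos: [464.5, -106.0, 294.0]
tcp_rot: [3.116, -0.002, 1.38]
wrist_force: [0.4, -0.6, 0.3]
opening: 0.93
```

Run:
```python
from h import *
go(st([0,94,0])*[1,1,0]+[0,0,400],YAW+np.deg2rad(60))
```

```text
off [ 235.8   91.6 -157.3] spin -59.9 t 12.95 tcp [ 464.5 -106.   294. ] rot [ 3.116e+00 -2.000e-03  1.380e+00] F [ 0.4 -0.6  0.3] open 0.93
```

Call:
carry_out:
  plan:
    - {"hand": -1, "offset": [0, 0, -50], "spin": -8}
    - {"hand": -1, "offset": [0, 0, -100], "spin": -16}
    - {"hand": -1, "offset": [20, 8, -140], "spin": -24}
    - {"hand": -1, "offset": [60, 24, -160], "spin": -32}
    - {"hand": -1, "offset": [100, 39, -160], "spin": -40}

```text
time_s: 13.45
tcp_pos: [518.7, -14.2, 458.8]
tcp_rot: [3.116, 0.018, 2.082]
wrist_force: [0.5, -1.2, 0.2]
opening: 0.999
```

Run:
```python
from h import *
go([595.5,109,400],np.deg2rad(51))
im,d,m=pts('wrist'); P=cloud(m,d)
D=P[(d>0)&(P[...,2]>185)&(P[...,2]<225)&(P[...,1]<-70)&(P[...,0]<520)]
cv2.imwrite('pics/w4.png',im); print(len(D), D.mean(0) if len(D) else '')
```

```text
off [ 69.9 127.1   6.8] spin -21.7 t 13.45 tcp [518.7 -14.2 458.8] rot [3.116 0.018 2.082] F [ 0.5 -1.2  0.2] open 0.999
752 [ 472.42322795 -100.26086139  207.94320014]
```

View pics/w4.png

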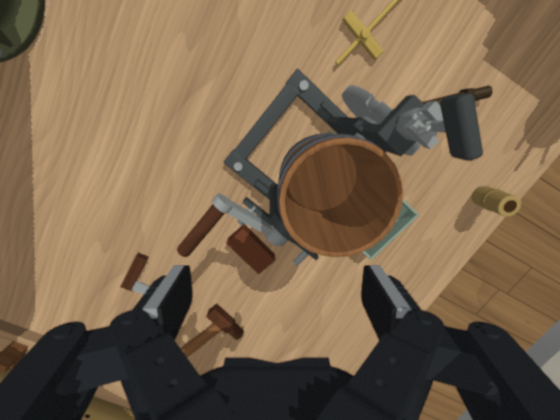

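The wrist view shows the barrel upright and empty, at about (340,195). The T-grip is at (462,125), still turned and parked.

Call:
carry_out:
  plan:
    - {"hand": -1, "offset": [20, 40, 5], "spin": -8}
    - {"hand": -1, "offset": [45, 85, 6], "spin": -16}
    - {"hand": -1, "offset": [70, 127, 7], "spin": -22}
    - {"hand": -1, "offset": [70, 127, 7], "spin": -22}
    - {"hand": -1, "offset": [70, 127, 7], "spin": -22}

```text
time_s: 14.0
tcp_pos: [596.4, 115.8, 449.9]
tcp_rot: [3.125, 0.02, 2.478]
wrist_force: [0.4, -0.5, 0.6]
opening: 0.996
```

Run:
```python
from h import *
im,d,m=pts('wrist'); P=cloud(m,d)
k=(d>0)&(P[...,2]>300)&(P[...,2]<350)&(np.hypot(P[...,0]-595,P[...,1]-109)<35)
q=P[k]; t=q[q[:,2]>np.median(q[:,2])-5]; print(len(t),np.median(t[:,2]),cv2.minAreaRect(t[:,:2].astype(np.float32)))
go([596,109.5,327],np.deg2rad(51))
```

```text
986 335.0685335764326 ((595.6476440429688, 108.05926513671875), (11.967890739440918, 43.27680587768555), 50.6374626159668)
off [-1.7 -5.4 69.6] spin 0.9 t 14.05 tcp [596.1 114.8 450.6] rot [3.125 0.021 2.476] F [ 0.3 -0.4 -1.1] open 1.001
```

Call:
carry_out:
  plan:
    - {"hand": -1, "offset": [-2, -5, 35], "spin": 0}
    - {"hand": -1, "offset": [-2, -5, 70], "spin": 0}
    - {"hand": -1, "offset": [-2, -5, 70], "spin": 0}
    - {"hand": 1, "offset": [-2, -5, 70], "spin": 0}
    - {"hand": 1, "offset": [-2, -5, 70], "spin": 0}

```text
time_s: 14.55
tcp_pos: [597.0, 109.1, 383.2]
tcp_rot: [3.122, 0.023, 2.475]
wrist_force: [-0.3, -0.8, 0.1]
opening: 0.688
```

Call:
carry_out:
  plan:
    - {"hand": 1, "offset": [0, 0, 0], "spin": 0}
    - {"hand": 1, "offset": [0, 0, 0], "spin": 0}
    - {"hand": 1, "offset": [0, 0, 0], "spin": 0}
    - {"hand": 1, "offset": [0, 0, 0], "spin": 0}

```text
time_s: 14.95
tcp_pos: [596.7, 108.1, 384.5]
tcp_rot: [3.124, 0.026, 2.475]
wrist_force: [-3.1, -4.1, 7.1]
opening: 0.127
```

Call:
carry_out:
  plan:
    - {"hand": 1, "offset": [0, 0, -3], "spin": 0}
    - {"hand": 1, "offset": [0, 0, -3], "spin": 0}
    - {"hand": 1, "offset": [0, 0, -3], "spin": 8}
    - {"hand": 1, "offset": [0, 0, -3], "spin": 16}
    - {"hand": 1, "offset": [0, 0, -3], "spin": 24}

```text
time_s: 15.45
tcp_pos: [595.9, 107.4, 385.3]
tcp_rot: [3.12, 0.016, 2.05]
wrist_force: [0.2, -2.8, -10.9]
opening: 0.128
```

Call:
carry_out:
  plan:
    - {"hand": 1, "offset": [0, 0, -0.5], "spin": 8}
    - {"hand": 1, "offset": [0, 0, -0.5], "spin": 16}
    - {"hand": 1, "offset": [0, 0, -0.5], "spin": 24}
    - {"hand": 1, "offset": [0, 0, -0.5], "spin": 32}
    - {"hand": 1, "offset": [0, 0, -0.5], "spin": 37}

```text
time_s: 15.95
tcp_pos: [594.9, 106.9, 383.5]
tcp_rot: [3.119, 0.003, 1.4]
wrist_force: [0.3, -1.2, -10.2]
opening: 0.125
```

Call:
carry_out:
  plan:
    - {"hand": 1, "offset": [0, 0, 4], "spin": 0}
    - {"hand": 1, "offset": [0, 0, 8], "spin": 0}
    - {"hand": 1, "offset": [0, 0, 10], "spin": 0}
    - {"hand": 1, "offset": [0, 0, 10], "spin": 0}

```text
time_s: 16.35
tcp_pos: [594.9, 106.8, 375.3]
tcp_rot: [3.117, 0.002, 1.402]
wrist_force: [-3.5, -1.6, 3.8]
opening: 0.13
```

Call:
carry_out:
  plan:
    - {"hand": -1, "offset": [0, 0, 0], "spin": 0}
    - {"hand": -1, "offset": [0, 0, 0], "spin": 0}
    - {"hand": -1, "offset": [0, 0, 0], "spin": 0}
    - {"hand": -1, "offset": [0, 0, -40], "spin": 0}
    - {"hand": -1, "offset": [0, 0, -80], "spin": 0}

```text
time_s: 16.85
tcp_pos: [592.3, 107.3, 455.0]
tcp_rot: [3.12, 0.003, 1.402]
wrist_force: [1.1, -0.4, -0.1]
opening: 0.956
```

Call:
carry_out:
  plan:
    - {"hand": -1, "offset": [0, 0, -10], "spin": 0}
    - {"hand": -1, "offset": [0, 0, -10], "spin": 0}

```text
time_s: 17.05
tcp_pos: [592.9, 107.6, 467.1]
tcp_rot: [3.116, 0.001, 1.403]
wrist_force: [0.7, -0.2, -0.9]
opening: 1.005
```

Run:
```python
from h import *
im,d,m=pts('wrist'); P=cloud(m,d)
k=(d>0)&(P[...,2]>295)&(P[...,2]<350)&(np.hypot(P[...,0]-595,P[...,1]-109)<35)
q=P[k]; t=q[q[:,2]>np.median(q[:,2])-5]; print(len(t),np.median(t[:,2]),cv2.minAreaRect(t[:,:2].astype(np.float32)))
go([595,109,327],YAW)
s,d,m2=pts('scene')
cv2.imwrite('pics/f.png',np.hstack([cv2.resize(im,(400,300)),cv2.resize(s[150:330,180:420],(400,300))]))
P=cloud(m2,d); D=np.load('scene0.npz'); P0=cloud(m2,D['d'])
hsv=[cv2.cvtColor(i,cv2.COLOR_BGR2HSV) for i in(s,D['im'])]
for h,p in zip(hsv,(P,P0)):
    k=(h[...,0]>60)&(h[...,0]<95)&(h[...,1]>30)&(h[...,2]>80)&(p[...,0]>550)&(p[...,0]<800)&(abs(p[...,1])<100)
    print('dish',cv2.minAreaRect(p[k][:,:2].astype(np.float32)))
```

```text
787 323.41836620009553 ((595.5142211914062, 109.40280151367188), (42.53164291381836, 11.605844497680664), 80.70085906982422)
off [ 2.1  0.2 84.2] spin 1.4 t 17.1 tcp [592.6 107.5 465.2] rot [3.118e+00 2.000e-03 1.403e+00] F [0.4 0.  0.4] open 1.004
dish ((681.6451416015625, -3.1672210693359375), (112.56873321533203, 223.3590087890625), 78.42233276367188)
dish ((680.9488525390625, -2.7586898803710938), (111.71500396728516, 224.31051635742188), 78.42200469970703)
```

View pics/f.png

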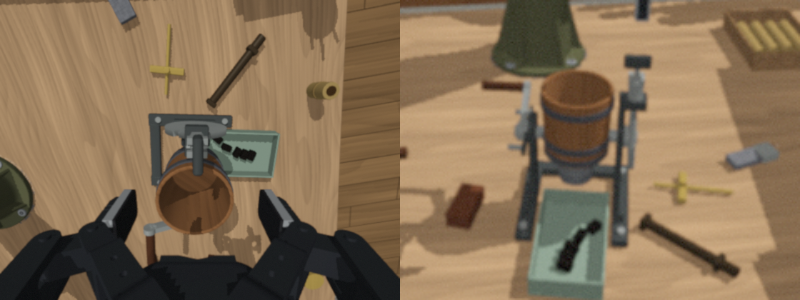

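The last picture shows the T-grip down and in line, the barrel upright and empty, and the blanks in the dish at about (240,152) in the wrist half. The T-grip top is at 323 mm (325 mm before it was pulled) and its bar is at 80.7°, against 80.3° and 82.4° at the start. The dish centre reads within 1 mm of where it was.

```bash
python3 -c "
from rig import env
print(env.close_job())"
```

```text
the job is handed in; nothing more can be done
None
```

The job is handed in at about 17 s of robot time. I parked the plunger, poured the blanks by swinging the lever to a tilt of about 2.3 rad, brought the barrel back to its upright stop, and twisted the plunger home.

**Last checks:**
- **Plunger:** the T-grip top read 323 mm (325 mm before it was pulled) and the bar was in line at 80.7° (80.3° and 82.4° at the start), so I take it as fully home.
- **Barrel:** upright and empty in the wrist view.
- **Blanks:** they lie together in the dish. The touching blanks could not be counted one by one, so "all five" rests on the empty barrel and none being seen elsewhere.
- **Dish:** its centre read within 1 mm of where it started.
- **Bystanders:** they look undisturbed, but I did not measure them.

**Forces:** the first lever swing was too quick and the wrist force peaked at about 60 N in the readings (limit 120 N). I slowed down after that, and the readings stayed below 15 N for the rest of the job.

I viewed nine pictures.

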